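# Fetch an expansion valve from behind other stock

## Task

Fetch the expansion valve with the orange cap for an order: move the two containers that stand in front of it out of the blue stock tray and stand them on the black mat, then stand the valve upright in the grey order tray. After that put each of the two containers back upright on the very spot where it stood at the start. Do not tip any container over, do not shift the white-capped valve, and leave the other two containers standing where they were.

Things in the scene. Friction and masses are not known exactly. Their poses are not given: they have to be found in the camera images.
- stock_tray: Blue tray fixed on the desk, 118 mm deep (x; labelled front at -x) by 360 mm wide (y), floor and walls 4 mm thick; wall tops: front 22, sides 30, back 60 mm; a 22 mm divider at y = 0 makes two bays. Origin: centre of the underside. In each bay two containers stand in front (x about 0, 96 mm apart), one valve behind (x about +31 mm) midway between them. Any of these may be in either bay.
- mat: Black rubber mat, fixed flat on the desk, the side area: 220 mm (its x) by 130 mm (its y), 3 mm thick. Origin at the centre of its underside. Room for two containers one behind the other along x.
- order_tray: Grey plastic order tray, fixed to the desk, open on top: 140 mm (its x) by 110 mm (its y), 32 mm high outside, walls 4 mm, floor 4 mm thick. Origin at the centre of its underside.
- oil_center (a point): Compressor-oil bottle: white with a blue band and a blue screw cap; diameter 54 mm from its foot up to 116 mm, then a shoulder and a cap 29 mm across; 140 mm tall in all. Stands loose in the front row of the stock tray. This point is its centre, 70 mm above its underside; z is its long axis. Best gripped front-to-back across the body at about 98 mm above its underside.
- dye_center (a point): Leak-dye bottle: green with a white band and a black screw cap; diameter 52 mm from its foot up to 116 mm, then a shoulder and a cap 30 mm across; 138 mm tall in all. Stands loose in the front row of the stock tray. This point is its centre, 69 mm above its underside; z is its long axis. Best gripped front-to-back across the body at about 98 mm above its underside.
- drier_center (a point): Receiver-drier: bare aluminium canister with a dark square steel head that has two brass ports; diameter 54 mm from its foot up to 124 mm, then the head, 30 mm square; 138 mm tall in all. Stands loose in the front row of the stock tray. This point is its centre, 69 mm above its underside; z is its long axis. Best gripped front-to-back across the body at about 106 mm above its underside.
- spray_center (a point): Spray can: red with a white band and a yellow cap; diameter 52 mm from its foot up to 118 mm, then a shoulder and a cap 40 mm across; 142 mm tall in all. Stands loose in the front row of the stock tray. This point is its centre, 71 mm above its underside; z is its long axis. Best gripped front-to-back across the body at about 100 mm above its underside.
- valve_orange_center (a point): Car expansion valve with orange cap: aluminium block 30 mm (its x) by 38 mm (its y) by 48 mm high, with a round orange cap 29 mm across and 10 mm high on top (58 mm in all). Stands loose in the back row of the stock tray, two containers so close in front that fingers have no room beside it until they are gone. This point is its centre, 29 mm above its underside. This is the one to fetch.
- valve_white_center (a point): Car expansion valve with white cap: aluminium block 30 mm (its x) by 38 mm (its y) by 48 mm high, with a round white cap 29 mm across and 10 mm high on top (58 mm in all). Stands loose in the back row of the stock tray, two containers so close in front that fingers have no room beside it until they are gone. This point is its centre, 29 mm above its underside. Not wanted: it stays where it is.
Things that resemble listed ones, but are neither listed nor needed, are in the scene too. Of the things shaped like the order_tray, the grey one is meant.

How it is judged (in metres and radians):
On the way, in this order (a step that is already met when the one before it is completed fails the run):
1. both containers from before the orange-capped valve stand released on the mat, the valve still in its place; the others stand before the white-capped valve or on the mat (distance of valve_orange_center from where it was at the start of the episode below 0.015 m and ((x of oil_center in the frame of mat between -0.11 and 0.11 m and y of oil_center in the frame of mat between -0.065 and 0.065 m and z of oil_center in the frame of mat below 0.08 m and linear speed of oil below 0.02 m/s and angle between oil_center's own z axis and vertical below 0.1 rad and contact force between the fingers and oil below 0.3 N) or horizontal distance between oil_center and valve_white_center below 0.1 m) and ((x of dye_center in the frame of mat between -0.11 and 0.11 m and y of dye_center in the frame of mat between -0.065 and 0.065 m and z of dye_center in the frame of mat below 0.079 m and linear speed of dye below 0.02 m/s and angle between dye_center's own z axis and vertical below 0.1 rad and contact force between the fingers and dye below 0.3 N) or horizontal distance between dye_center and valve_white_center below 0.1 m) and ((x of drier_center in the frame of mat between -0.11 and 0.11 m and y of drier_center in the frame of mat between -0.065 and 0.065 m and z of drier_center in the frame of mat below 0.079 m and linear speed of drier below 0.02 m/s and angle between drier_center's own z axis and vertical below 0.1 rad and contact force between the fingers and drier below 0.3 N) or horizontal distance between drier_center and valve_white_center below 0.1 m) and ((x of spray_center in the frame of mat between -0.11 and 0.11 m and y of spray_center in the frame of mat between -0.065 and 0.065 m and z of spray_center in the frame of mat below 0.081 m and linear speed of spray below 0.02 m/s and angle between spray_center's own z axis and vertical below 0.1 rad and contact force between the fingers and spray below 0.3 N) or horizontal distance between spray_center and valve_white_center below 0.1 m)), for 0.2 s.
2. the orange-capped valve stands upright in the grey order tray, released (x of valve_orange_center in the frame of order_tray between -0.055 and 0.055 m and y of valve_orange_center in the frame of order_tray between -0.045 and 0.045 m and z of valve_orange_center in the frame of order_tray below 0.041 m and linear speed of valve_orange below 0.02 m/s and angle between valve_orange_center's own z axis and vertical below 0.1 rad and contact force between the fingers and valve_orange below 0.3 N), for 0.2 s.
At the end, for the whole second after the job is handed in: The orange-capped valve stands upright (within 0.1 rad) and at rest inside the grey order tray, on its floor; each of the four containers stands upright (within 0.1 rad), at rest, within 15 mm of where it stood at the start; the white-capped valve is within 15 mm of its start and upright (x of valve_orange_center in the frame of order_tray between -0.055 and 0.055 m and y of valve_orange_center in the frame of order_tray between -0.045 and 0.045 m and z of valve_orange_center in the frame of order_tray below 0.041 m and linear speed of each of valve_orange, oil, dye, drier, spray, valve_white below 0.02 m/s and angle between each of valve_orange_center, oil_center, dye_center, drier_center, spray_center, valve_white_center's own z axis and vertical below 0.1 rad and distance of each of oil_center, dye_center, drier_center, spray_center, valve_white_center from where it was at the start of the episode below 0.015 m); the robot touches nothing.
It fails at once if a container is tipped over (more than 0.5 rad) (angle between any of oil_center, dye_center, drier_center, spray_center's own z axis and vertical above 0.5 rad).
It fails at once if the white-capped valve is shifted more than 15 mm (distance of valve_white_center from where it was at the start of the episode above 0.015 m).
It also fails if it takes over 134 s, if anything falls off the work surface, if the arm or the gripper's body presses on something with over 40 N, if the wrist force passes 120 N, or if a joint passes its speed limit or range.

## Robot

A 6-joint arm with a two-finger parallel gripper is mounted at the origin on the work surface. World frame = base frame: x ahead of the robot, y to its left, z up, the work surface at z = 0. Lengths are in mm, angles in rad, forces in N, time in s.
With the tool pointing down it reaches from about 300 to 775 mm from the base axis. Payload 14.6 kg.
Tool frame: the origin (TCP) lies midway between the tips of the shut fingers; the grasp point (between the pads) lies 19 mm behind it (env.grip_depth is the distance from the TCP to the grasp point, in mm); z points along the fingers, y is the line along which they close (so a half turn about z gives the same grasp; the last joint's range is limited). The gripper opens to 85 mm and grips with 20 to 120 N. Pads are 22 mm wide; open, the fingers measure 114 mm over their backs; the gripper's body (76 mm by 85 mm) begins 54 mm behind the grasp point. The pads swing forward as they close: fully open they stand 13 mm farther back than shut.
Start: joints at [-1.356, 0.3, 1.521, -0, 1.321, -0.067], TCP at [152.94, -528.298, 231.281] pointing down, gripper open.
Joint ranges: [-3.03, 3.03], [-0.79, 2.21], [0.23, 2.52], [-1.04, 4.18], [0, 3.07], [-2.55, 2.55]. Speed limits (rad/s): [2.22, 2.22, 2.57, 3.14, 3.14, 3.14].

## Interface

Orientations are given as [roll, pitch, yaw] about the fixed x, y, z axes, in that order (R = Rz(yaw) Ry(pitch) Rx(roll)).
In Python, from bench import status, imaging, sign_off, env gives the robot as it stands. The module is installed in compiled form; this text tells all that it offers.
- The arm moves only by the tool carry_out, never from a script. Its arguments are lists of equal length, an entry for each row: "travel": the shift along the tool's x, y, z scaled (see below), a list of three; "rotation": the turn, a rotation vector about the tool's x, y, z scaled (see below), a list of three; "fingers": the gripper command: -1 is fully open, 1 is shut, values between are in proportion. A call has 1 to 20 rows; each row is the pose to reach, as a shift and turn from the pose commanded when the call began, along the tool's axes at that moment; what a row does not reach only later rows make up. The controller multiplies each number of a shift by 0.5 m and each number of a turn by 120 degrees. A row lasts 1/10 s, in which the tool goes at most 50 mm and 8.59 degrees, less where a joint would pass 70% of its speed; a pose out of reach is approached as far as the arm can. A call with a number of a shift or a turn outside -1 to 1 is refused whole. A call with a gripper value outside its range is refused whole. The fingers move at their own pace and stop on an object; the grip force is fixed at half the most. Time passes only in rows, so rows that repeat a pose let the fingers close. It gives the time, the measured TCP pose, the force, the opening and the grip force at its end, in the units of the state.
- status.read_state(): the state, without advancing time (a new reading comes with each control period).
- imaging.capture(name): name is "scene" or "top" or "wrist"; returns a dict with "pixels" (420x560x3 uint8, blue, green, red), "fx", "fy", "cx", "cy" (pixels), "dist" ([k1, k2, p1, p2, k3] as OpenCV has them; the pictures are not rectified), "T" (4x4, takes a point from camera to world coordinates). Camera axes: x right, y down, z forward; pixel columns grow to the right and rows downward; lengths in mm; the calibration is good to about 2 mm. A picture is of the moment at which its call begins. There is no depth.
- sign_off(): hands the job in; it is judged then, once.
The state is a dict: "time": time; "joints": joint angles; "qd": joint speeds; "joint_torque": joint torques, N m; "tool_pos": TCP position; "tool_rot": TCP orientation; "ft_force": force on the tool from outside, world axes, zero at the start; "ft_torque": the same for the moment, N m; "width": finger opening in mm; "grasp_force": force on a finger pad.
Only numpy, scipy, OpenCV 4.12 (cv2) and the standard library are available. Lean on these libraries where they do the work, as an engineer would, in place of code of your own. Each camera call takes 0.05 s, during which the arm holds its last target. There are 200 camera calls.

## Working session

There is one attempt and no reset: what is moved stays moved. The work goes in short steps, Python scripts to look and compute and a tool call to move; the robot and the scene stay as the last step left them, time stands still between calls to the robot, and variables do not carry over. Pictures are saved under pics/ and viewed, at most 14 in all, crops included, and the job is handed in when it is done.

Besides the shell and the picture viewer there is one more tool, called after "Emit:" as name(argument=value, ...) on one line, values as JSON. carry_out: Moves the arm, as the interface text tells. Shifts and turns lie within -1 to 1; 1 stands for 0.5 m of shift or 120 degrees of turn. Its arguments: {"type":"object","properties":{"travel":{"type":"array"},"rotation":{"type":"array"},"fingers":{"type":"array"}},"required":["travel","rotation","fingers"]}

```bash
mkdir -p pics; python3 - <<'E'
from bench import status, imaging, env
import cv2,pickle
s=status.read_state(); print({k:s[k] for k in('time','tool_pos','tool_rot','width')},env.grip_depth)
for n in("scene","top"):
    c=imaging.capture(n); pickle.dump(c,open(n+'0.pkl','wb')); cv2.imwrite(f'pics/{n}0.png',c['pixels']); print(n,c['fx'],c['dist'],c['T'].round(3).tolist() if hasattr(c['T'],'round') else c['T'])
E
```

```text
{'time': 0.0, 'tool_pos': array([ 152.88764572, -528.07022989,  230.69819915]), 'tool_rot': array([-3.14037856e+00, -9.96502574e-05,  2.81777810e-01]), 'width': 85.21647964105345} 18.700000000000003
scene 433.5328971171625 [0.03616959 0.         0.         0.         0.        ] [[-0.23, 0.747, -0.624, 1098.66], [0.973, 0.172, -0.152, 53.396], [-0.007, -0.642, -0.767, 846.697], [0.0, 0.0, 0.0, 1.0]]
top 388.1826652218144 [-0.07152454  0.          0.          0.          0.        ] [[0.013, -0.992, 0.126, 362.54], [-1.0, -0.01, 0.026, -113.877], [-0.024, -0.127, -0.992, 1013.887], [0.0, 0.0, 0.0, 1.0]]
```

View pics/top0.png

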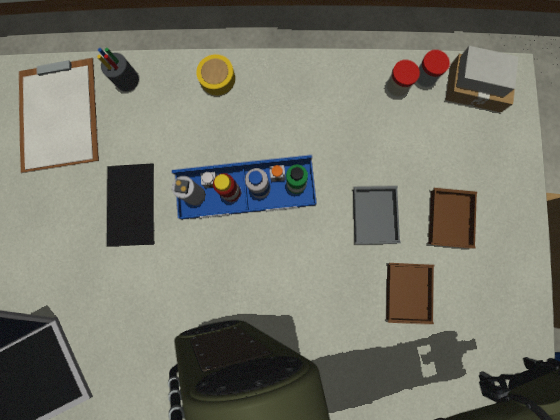

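View pics/scene0.png

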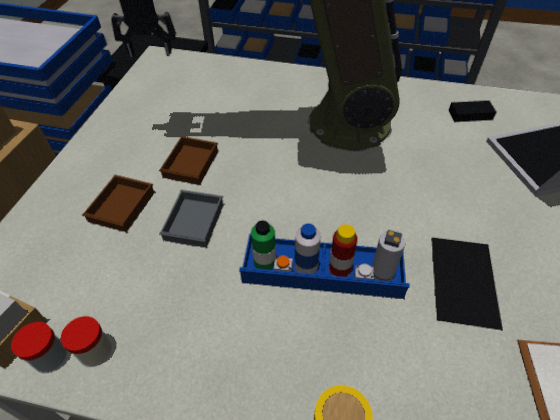

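Top view: the orange valve is at (277,172), with oil at (257,180) and dye at (296,177) in front of it. The white valve is at (208,178), the mat at (131,205) and the grey tray at (376,215).

```bash
cat > h.py <<'E'
import cv2,numpy as np,pickle
def ray(c,uv):
    K=np.array([[c['fx'],0,c['cx']],[0,c['fy'],c['cy']],[0,0,1.]])
    p=cv2.undistortPoints(np.array(uv,float).reshape(-1,1,2),K,np.array(c['dist'],float)).reshape(-1,2)
    T=np.array(c['T']); return T[:3,3],np.c_[p,np.ones(len(p))]@T[:3,:3].T
def plane(c,uv,z):
    o,d=ray(c,uv); return (o+d*((z-o[2])/d[:,2:]))[:,:2]
def tri(c1,u1,c2,u2):
    o1,d1=ray(c1,u1);o2,d2=ray(c2,u2);d1=d1[0];d2=d2[0]
    s=np.linalg.lstsq(np.c_[d1,-d2],o2-o1,rcond=None)[0];a,b=o1+s[0]*d1,o2+s[1]*d2
    return (a+b)/2,np.linalg.norm(a-b)
def blob(c,roi,lo,hi):
    x0,y0,x1,y1=roi; m=cv2.inRange(cv2.cvtColor(c['pixels'],cv2.COLOR_BGR2HSV)[y0:y1,x0:x1],lo,hi)
    n,l,st,ce=cv2.connectedComponentsWithStats(m); i=1+np.argmax(st[1:,4])
    cnt=max(cv2.findContours((l==i).astype('u1'),0,2)[0],key=cv2.contourArea)+np.array([x0,y0])
    return ce[i]+[x0,y0],st[i,4],cnt
E
python3 - <<'E'
from h import *
t=pickle.load(open('top0.pkl','rb'));s=pickle.load(open('scene0.pkl','rb'))
# rim/mat rectangles
for n,roi,lo,hi,z in(('mat',(95,155,165,255),(0,0,0),(180,255,45),3),('order',(345,178,408,252),(0,0,40),(180,70,125),32),('stock',(165,150,322,225),(100,120,30),(130,255,255),25)):
    ce,a,cnt=blob(t,roi,lo,hi); q=plane(t,cnt.reshape(-1,2),z).astype('f4'); r=cv2.minAreaRect(q); print(n,a,r)
for n,roi,lo,hi,z in(('dyecap',(286,163,308,182),(0,0,0),(180,255,45),142),('orange',(268,163,287,182),(5,150,120),(20,255,255),62),('white',(198,170,217,188),(0,0,170),(180,60,255),62)):
    ce,a,cnt=blob(t,roi,lo,hi); print(n,a,ce,plane(t,ce,z))
for n,u in(('oil',(308,231)),('dye',(263,228))): pass
def up(c,x0,y0,x1,y1,k): return cv2.resize(c['pixels'][y0:y1,x0:x1],None,fx=k,fy=k,interpolation=cv2.INTER_CUBIC)
a=up(t,170,150,320,225,5)
cv2.imwrite('pics/crop.png',a)
E
```

```text
mat 3642 ((502.45196533203125, 322.8811340332031), (218.66876220703125, 126.6272201538086), 3.99961256980896)
order 2469 ((477.8631896972656, -326.19354248046875), (149.25003051757812, 116.65092468261719), 1.691965937614441)
stock 4000 ((547.9913330078125, 15.389938354492188), (131.5686798095703, 366.1515197753906), 6.602656841278076)
dyecap 91 [296.01098901 173.27472527] [[ 558.59818762 -121.54599455]]
orange 92 [276.5 170.5] [[583.29958065 -73.2798121 ]]
white 75 [206.76       177.05333333] [[565.30788427 102.37536441]]
```

View pics/crop.png

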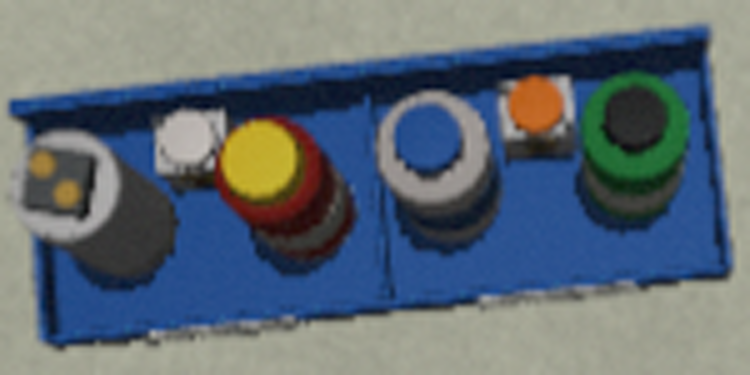

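The crop shows the four bottle tops and both valve caps clearly. The oil cap is at crop (430,137), the orange cap at (535,103) and the dye cap at (635,118). Next I'll add the oil cap to the measurements and work out a hover move for a wrist view.

```bash
cat >> h.py <<'E'
from scipy.spatial.transform import Rotation as Ro
def go(cur_p,cur_R,p,yaw):
    "travel/rotation numbers from a pose (mm, R) to a tool-down pose"
    R2=Ro.from_euler('xyz',[np.pi,0,yaw]); t=cur_R.inv().apply(np.array(p)-cur_p)/500; r=(cur_R.inv()*R2).as_rotvec()/np.radians(120)
    n=max(np.linalg.norm(t)*500/50,np.degrees(np.linalg.norm(r*np.radians(120)))/8.59)
    print('travel',t.round(4).tolist(),'rot',r.round(4).tolist(),'rows>=',round(n,1))
E
python3 - <<'E'
from h import *
from bench import status
t=pickle.load(open('top0.pkl','rb'));sc=pickle.load(open('scene0.pkl','rb'))
ce,a,_=blob(t,(250,170,262,185),(100,120,30),(130,255,255)); print(ce,a,plane(t,ce,144))
for n,z,roi in (('oil',144,(298,222,318,240)),):
    c2,a2,_=blob(sc,roi,(100,120,60),(130,255,255)); print(c2,a2,tri(t,ce,sc,c2))
c1,_,_=blob(t,(268,163,287,182),(5,150,120),(20,255,255)); c2,a2,_=blob(sc,(270,250,296,275),(5,150,120),(20,255,255)); print('or',tri(t,c1,sc,c2))
c1,_,_=blob(t,(286,163,308,182),(0,0,0),(180,255,60)); c2,a2,_=blob(sc,(250,215,275,240),(0,0,0),(180,255,60)); print('dye',c1,tri(t,c1,sc,c2))
s=status.read_state();go(s['tool_pos'],Ro.from_euler('xyz',s['tool_rot']),[520,-75,330],np.pi/2+.108)
E
```

```text
[255.19852941 177.33088235] 136 [[547.93249308 -28.20456087]]
[307.77124183 229.80392157] 153 (array([548.69579261, -28.20535898, 140.72778583]), np.float64(0.6585393459974865))
or (array([583.62381055, -73.9578506 ,  61.31691817]), np.float64(1.452610492794913))
dye [296.39694656 173.58778626] (array([ 559.55983138, -122.8857876 ,  134.90474455]), np.float64(0.7824185558958144))
travel [0.9573, -0.6665, -0.1977] rot [-0.0004, -0.0004, -0.667] rows>= 11.8
```

Emit:
carry_out(travel=[[0.957,-0.667,-0.198],[0.957,-0.667,-0.198],[0.957,-0.667,-0.198],[0.957,-0.667,-0.198],[0.957,-0.667,-0.198],[0.957,-0.667,-0.198],[0.957,-0.667,-0.198],[0.957,-0.667,-0.198],[0.957,-0.667,-0.198],[0.957,-0.667,-0.198],[0.957,-0.667,-0.198],[0.957,-0.667,-0.198],[0.957,-0.667,-0.198],[0.957,-0.667,-0.198],[0.957,-0.667,-0.198],[0.957,-0.667,-0.198],[0.957,-0.667,-0.198],[0.957,-0.667,-0.198]], rotation=[[0,0,-0.667],[0,0,-0.667],[0,0,-0.667],[0,0,-0.667],[0,0,-0.667],[0,0,-0.667],[0,0,-0.667],[0,0,-0.667],[0,0,-0.667],[0,0,-0.667],[0,0,-0.667],[0,0,-0.667],[0,0,-0.667],[0,0,-0.667],[0,0,-0.667],[0,0,-0.667],[0,0,-0.667],[0,0,-0.667]], fingers=[-1,-1,-1,-1,-1,-1,-1,-1,-1,-1,-1,-1,-1,-1,-1,-1,-1,-1])

```text
time: 1.9
tool_pos: [519.6, -75.4, 330.4]
tool_rot: [3.141, 0.0, 1.678]
ft_force: [-0.2, -0.7, 0.9]
width: 85.3
grasp_force: 0.0
```

```bash
python3 - <<'E'
from h import *
from bench import status,imaging
c=imaging.capture('wrist');pickle.dump(c,open('w1.pkl','wb'));cv2.imwrite('pics/w1.png',c['pixels']);print(np.array(c['T']).round(2).tolist())
s=status.read_state();print(s['time'],s['tool_pos'],s['tool_rot'],s['joints'])
E
```

```text
[[0.99, 0.1, 0.03, 511.22], [0.11, -0.95, -0.3, 2.51], [-0.0, 0.31, -0.95, 473.71], [0.0, 0.0, 0.0, 1.0]]
1.95 [519.64562648 -75.2732152  330.35919462] [3.14149129e+00 5.10906628e-05 1.67808306e+00] [-2.13608263e-01  1.86887923e-01  1.43309870e+00 -1.65309088e-05
  1.52149373e+00 -3.20894184e-01]
```

View pics/w1.png

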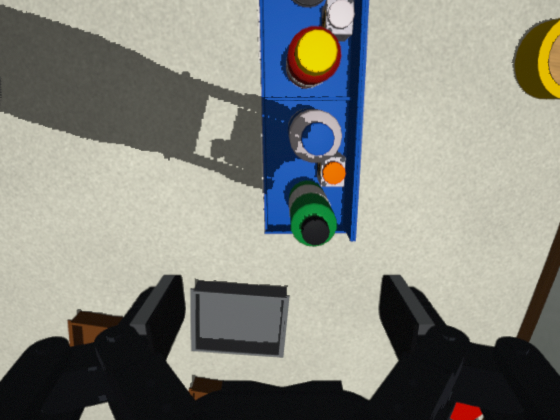

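The wrist view shows the oil cap at (318,137), the orange cap at (334,173), the dye cap at (315,230) and the grey tray at (240,320).

```bash
python3 - <<'E'
from h import *
from bench import status
c=pickle.load(open('w1.pkl','rb'))
for n,roi,lo,hi,z in(('oil',(300,118,336,156),(100,120,30),(130,255,255),144),('dye',(298,214,332,248),(0,0,0),(180,255,60),142),('or',(320,158,350,190),(5,150,120),(20,255,255),62)):
    ce,a,cnt=blob(c,roi,lo,hi); (u,v),r=cv2.minEnclosingCircle(cnt); print(n,a,ce.round(1),(u,v),r,plane(c,ce,z),plane(c,(u,v),z))
    if n=='oil': p=plane(c,ce,z)[0]
ce,a,cnt=blob(c,(180,278,295,362),(0,0,40),(180,70,140)); print('order',cv2.minAreaRect(plane(c,cnt.reshape(-1,2),32).astype('f4')))
ce,a,cnt=blob(c,(255,0,380,245),(100,120,30),(130,255,255))
e=[plane(c,(u,v),z)[0] for u,v,z in((357,235,60),(367,3,60))]; d=e[1]-e[0]; print('back wall yaw',np.degrees(np.arctan2(-d[0],d[1])))
s=status.read_state();go(s['tool_pos'],Ro.from_euler('xyz',s['tool_rot']),[549,-28,82],np.pi/2+.108)
E
```

```text
oil 834 [317.3 138.3] (317.1396484375, 138.44595336914062) 16.621540069580078 [[548.26338417 -26.28831956]] [[548.14263316 -26.39697682]]
dye 663 [314.4 229.6] (314.5, 229.5) 15.116316795349121 [[ 558.44240888 -119.48832389]] [[ 558.53683969 -119.3169195 ]]
or 396 [333.6 172.6] (333.7181701660156, 172.72727966308594) 11.35349178314209 [[583.14119215 -72.28426242]] [[583.26248076 -72.43217409]]
order ((478.8451843261719, -317.7041015625), (147.05552673339844, 131.25411987304688), 1.450599193572998)
back wall yaw 7.3797679342156215
travel [0.0877, 0.0684, 0.4967] rot [0.0, 0.0, -0.0003] rows>= 5.1
```

Emit:
carry_out(travel=[[0.089,0.067,0],[0.089,0.067,0.1],[0.089,0.067,0.18],[0.089,0.067,0.26],[0.089,0.067,0.33],[0.089,0.067,0.39],[0.089,0.067,0.44],[0.089,0.067,0.48],[0.089,0.067,0.496],[0.089,0.067,0.496],[0.089,0.067,0.496],[0.089,0.067,0.496],[0.089,0.067,0.496],[0.089,0.067,0.496],[0.089,0.067,0.496],[0.089,0.067,0.496],[0.089,0.067,0.496],[0.089,0.067,0.496],[0.089,0.067,0.496],[0.089,0.067,0.496]], rotation=[[0,0,0],[0,0,0],[0,0,0],[0,0,0],[0,0,0],[0,0,0],[0,0,0],[0,0,0],[0,0,0],[0,0,0],[0,0,0],[0,0,0],[0,0,0],[0,0,0],[0,0,0],[0,0,0],[0,0,0],[0,0,0],[0,0,0],[0,0,0]], fingers=[-1,-1,-1,-1,-1,-1,-1,-1,-1,-1,1,1,1,1,1,1,1,1,1,1])

```text
time: 3.95
tool_pos: [549.0, -27.1, 83.8]
tool_rot: [3.139, 0.001, 1.679]
ft_force: [-0.8, -0.5, 7.2]
width: 52.3
grasp_force: 62.7
```

Emit:
carry_out(travel=[[0,0,-0.03],[0,0,-0.08],[0,0,-0.14],[0,0,-0.21],[0,0,-0.28],[0,0,-0.33],[0,0,-0.33],[0.04,0.005,-0.33],[0.1,0.012,-0.33],[0.17,0.021,-0.33],[0.24,0.03,-0.33],[0.31,0.039,-0.33],[0.38,0.048,-0.33],[0.45,0.056,-0.33],[0.52,0.065,-0.33],[0.59,0.074,-0.33],[0.65,0.081,-0.33],[0.69,0.087,-0.33],[0.701,0.088,-0.33],[0.701,0.088,-0.33]], rotation=[[0,0,0],[0,0,0],[0,0,0],[0,0,0],[0,0,0],[0,0,0],[0,0,0],[0,0,0],[0,0,0],[0,0,0],[0,0,0],[0,0,0],[0,0,0],[0,0,0],[0,0,0],[0,0,0],[0,0,0],[0,0,0],[0,0,0],[0,0,0]], fingers=[1,1,1,1,1,1,1,1,1,1,1,1,1,1,1,1,1,1,1,1])

```text
time: 5.95
tool_pos: [553.9, 326.4, 245.7]
tool_rot: [-3.14, 0.001, 1.68]
ft_force: [-0.1, -0.4, -2.7]
width: 52.7
grasp_force: 63.9
```

```bash
python3 - <<'E'
from h import *
from bench import imaging
for n in('top','wrist'):
    c=imaging.capture(n);pickle.dump(c,open(n+'2.pkl','wb'))
    if n=='top':a=cv2.resize(c['pixels'][100:300,80:350],None,fx=1.5,fy=1.5)
    else: b=cv2.resize(c['pixels'],(400,300))
cv2.imwrite('pics/p2.png',np.hstack([a[:300,:400],b]))
E
```

```text
(no output)
```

View pics/p2.png

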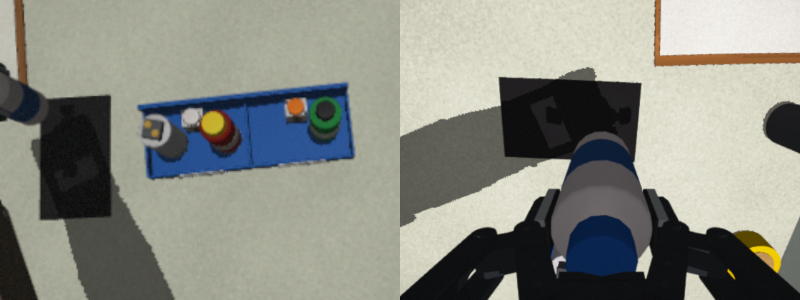

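The oil bottle hangs upright above the mat and the rest are unmoved (tray at about x 140-350 in the left panel). I'll lower it and release.

Emit:
carry_out(travel=[[0,0,0.05],[0,0,0.12],[0,0,0.19],[0,0,0.25],[0,0,0.29],[0,0,0.31],[0,0,0.32],[0,0,0.326],[0,0,0.326],[0,0,0.326],[0,0,0.326],[0,0,0.326],[0,0,0.326],[0,0,0.326],[0,0,0.26],[0,0,0.18],[0,0,0.1],[0,0,0.02]], rotation=[[0,0,0],[0,0,0],[0,0,0],[0,0,0],[0,0,0],[0,0,0],[0,0,0],[0,0,0],[0,0,0],[0,0,0],[0,0,0],[0,0,0],[0,0,0],[0,0,0],[0,0,0],[0,0,0],[0,0,0],[0,0,0]], fingers=[1,1,1,1,1,1,1,1,1,-1,-1,-1,-1,-1,-1,-1,-1,-1])

```text
time: 7.85
tool_pos: [554.1, 326.1, 239.0]
tool_rot: [3.142, -0.0, 1.679]
ft_force: [-0.1, 0.8, -0.6]
width: 85.4
grasp_force: 0.0
```

Emit:
carry_out(travel=[[-0.09,-0.009,0],[-0.18,-0.018,0],[-0.27,-0.026,0],[-0.36,-0.035,0],[-0.45,-0.044,0],[-0.54,-0.053,0],[-0.63,-0.062,0],[-0.72,-0.07,0],[-0.81,-0.079,0],[-0.89,-0.087,0],[-0.89,-0.087,0],[-0.89,-0.087,0],[-0.89,-0.087,0.08],[-0.89,-0.087,0.16],[-0.89,-0.087,0.23],[-0.89,-0.087,0.28],[-0.89,-0.087,0.3],[-0.89,-0.087,0.31],[-0.89,-0.087,0.31]], rotation=[[0,0,0],[0,0,0],[0,0,0],[0,0,0],[0,0,0],[0,0,0],[0,0,0],[0,0,0],[0,0,0],[0,0,0],[0,0,0],[0,0,0],[0,0,0],[0,0,0],[0,0,0],[0,0,0],[0,0,0],[0,0,0],[0,0,0]], fingers=[-1,-1,-1,-1,-1,-1,-1,-1,-1,-1,-1,-1,-1,-1,-1,-1,-1,-1,-1])

```text
time: 9.75
tool_pos: [559.4, -120.5, 82.9]
tool_rot: [3.141, 0.0, 1.679]
ft_force: [-0.1, 0.2, -0.5]
width: 85.4
grasp_force: 0.0
```

Emit:
carry_out(travel=[[0,0,0],[0,0,0],[0,0,0],[0,0,0],[0,0,0],[0,0,0],[0,0,0],[0,0,0],[0,0,0],[0,0,-0.03],[0,0,-0.08],[0,0,-0.14],[0,0,-0.21],[0,0,-0.28],[0,0,-0.33],[0,0,-0.33],[0.04,-0.005,-0.33],[0.1,-0.013,-0.33],[0.17,-0.023,-0.33],[0.24,-0.032,-0.33]], rotation=[[0,0,0],[0,0,0],[0,0,0],[0,0,0],[0,0,0],[0,0,0],[0,0,0],[0,0,0],[0,0,0],[0,0,0],[0,0,0],[0,0,0],[0,0,0],[0,0,0],[0,0,0],[0,0,0],[0,0,0],[0,0,0],[0,0,0],[0,0,0]], fingers=[1,1,1,1,1,1,1,1,1,1,1,1,1,1,1,1,1,1,1,1])

```text
time: 11.75
tool_pos: [529.2, -2.3, 246.6]
tool_rot: [-3.14, -0.0, 1.678]
ft_force: [0.4, 0.1, -1.5]
width: 50.3
grasp_force: 62.9
```

Held (50.3 mm wide). The remaining travel is 0.659, -0.088.

Emit:
carry_out(travel=[[0.07,-0.01,0],[0.14,-0.019,0],[0.21,-0.028,0],[0.28,-0.037,0],[0.35,-0.047,0],[0.42,-0.056,0],[0.49,-0.065,0],[0.56,-0.075,0],[0.62,-0.083,0],[0.65,-0.087,0],[0.659,-0.088,0],[0.659,-0.088,0],[0.659,-0.088,0.06],[0.659,-0.088,0.13],[0.659,-0.088,0.2],[0.659,-0.088,0.26],[0.659,-0.088,0.3],[0.659,-0.088,0.32],[0.659,-0.088,0.327],[0.659,-0.088,0.327]], rotation=[[0,0,0],[0,0,0],[0,0,0],[0,0,0],[0,0,0],[0,0,0],[0,0,0],[0,0,0],[0,0,0],[0,0,0],[0,0,0],[0,0,0],[0,0,0],[0,0,0],[0,0,0],[0,0,0],[0,0,0],[0,0,0],[0,0,0],[0,0,0]], fingers=[1,1,1,1,1,1,1,1,1,1,1,1,1,1,1,1,1,1,1,1])

```text
time: 13.75
tool_pos: [451.4, 319.2, 84.3]
tool_rot: [3.141, -0.0, 1.678]
ft_force: [-0.1, -0.7, -1.2]
width: 50.7
grasp_force: 62.9
```

Emit:
carry_out(travel=[[0,0,0],[0,0,0],[0,0,0],[0,0,0],[0,0,0],[0,0,0],[0,0,-0.08],[0,0,-0.16],[0,0,-0.24],[0,0,-0.32],[0,0,-0.32],[0,0,-0.32]], rotation=[[0,0,0],[0,0,0],[0,0,0],[0,0,0],[0,0,0],[0,0,0],[0,0,0],[0,0,0],[0,0,0],[0,0,0],[0,0,0],[0,0,0]], fingers=[-1,-1,-1,-1,-1,-1,-1,-1,-1,-1,-1,-1])

```text
time: 14.95
tool_pos: [451.0, 319.5, 244.1]
tool_rot: [3.14, -0.001, 1.679]
ft_force: [-0.2, -0.3, -0.8]
width: 85.5
grasp_force: 0.0
```

```bash
python3 - <<'E'
from h import *
from bench import imaging,status
s=status.read_state();go(s['tool_pos'],Ro.from_euler('xyz',s['tool_rot']),[520,-75,245],.108)
for n in('top','scene'):
    c=imaging.capture(n);pickle.dump(c,open(n+'3.pkl','wb'))
    if n=='top':a=cv2.resize(c['pixels'][100:300,80:350],None,fx=1.5,fy=1.5)
    else: b=cv2.resize(c['pixels'][150:350,200:],None,fx=1.1,fy=1.5)
cv2.imwrite('pics/p3.png',np.hstack([a[:300,:400],b[:300,:400]]))
E
```

```text
travel [-0.7993, 0.0522, -0.0021] rot [0.0002, -0.0006, 0.75] rows>= 10.5
```

View pics/p3.png

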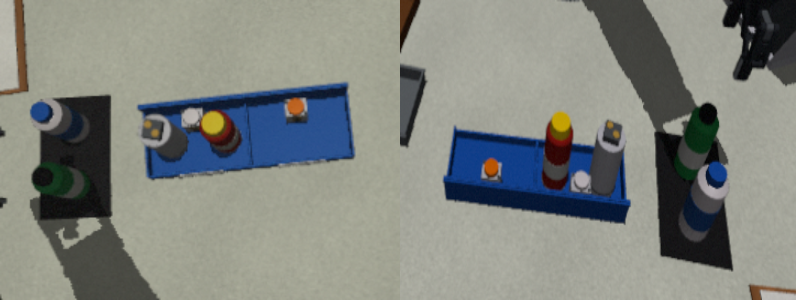

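Both bottles stand on the mat (left panel: (45,115) and (45,180)), and the valve and the others haven't moved. Next I'll hover over the valve, turned by -90°.

Emit:
carry_out(travel=[[-0.074,0.016,0],[-0.148,0.033,0],[-0.222,0.049,0],[-0.296,0.065,0],[-0.37,0.082,0],[-0.444,0.098,0],[-0.518,0.114,0],[-0.592,0.13,0],[-0.666,0.147,0],[-0.74,0.163,0],[-0.809,0.179,0],[-0.809,0.179,0],[-0.809,0.179,0],[-0.809,0.179,0],[-0.809,0.179,0]], rotation=[[0,0,0.068],[0,0,0.136],[0,0,0.204],[0,0,0.272],[0,0,0.34],[0,0,0.408],[0,0,0.476],[0,0,0.544],[0,0,0.612],[0,0,0.68],[0,0,0.75],[0,0,0.75],[0,0,0.75],[0,0,0.75],[0,0,0.75]], fingers=[-1,-1,-1,-1,-1,-1,-1,-1,-1,-1,-1,-1,-1,-1,-1])

```text
time: 16.55
tool_pos: [583.3, -72.0, 243.6]
tool_rot: [-3.141, 0.0, 0.11]
ft_force: [-0.6, -0.2, -0.5]
width: 85.2
grasp_force: 0.0
```

```bash
python3 - <<'E'
from h import *
from bench import imaging,status
s=status.read_state();print(s['time'],s['tool_pos'],s['tool_rot'],s['joints'])
c=imaging.capture('wrist');pickle.dump(c,open('w4.pkl','wb'));cv2.imwrite('pics/w4.png',c['pixels'])
ce,a,cnt=blob(c,(100,0,460,420),(5,150,120),(20,255,255));print(ce,a,plane(c,ce,62))
E
```

```text
16.55 [583.30569658 -71.98632736 243.59150595] [-3.14137126e+00  3.77151848e-04  1.10139897e-01] [-1.85146427e-01  3.75978181e-01  1.39107635e+00  1.04042122e-04
  1.37496338e+00  1.27548978e+00]
[132.96078431 230.37254902] 102 [[519.85983174  75.2957135 ]]
```

View pics/w4.png

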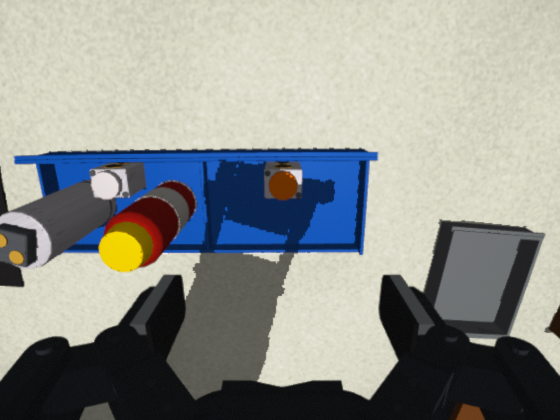

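The valve is square to the tray and midway between the fingers, with its cap at (283,186) in shadow.

```bash
python3 - <<'E'
from h import *
c=pickle.load(open('w4.pkl','rb'))
ce,a,cnt=blob(c,(260,160,310,205),(3,120,60),(22,255,255));print(ce,a,plane(c,ce,62))
ce,a,cnt=blob(c,(435,215,548,340),(0,0,0),(180,70,140));print(a,cv2.minAreaRect(plane(c,cnt.reshape(-1,2),32).astype('f4')))
print(plane(c,[(441,221),(543,235)],32))
t=pickle.load(open('top3.pkl','rb'))
print(plane(t,[(355,187),(396.5,187),(354,243.5),(399,243.5)],32))
E
```

```text
[282.54418605 185.25426357] 645 [[584.15250622 -72.90561766]]
10637 ((482.92901611328125, -327.03363037109375), (169.99732971191406, 129.51339721679688), 8.97286319732666)
[[ 556.24184622 -254.33799586]
 [ 552.72483311 -380.31077307]]
[[ 548.81281624 -274.14886878]
 [ 549.98774739 -380.97527125]
 [ 404.21112939 -270.20152763]
 [ 405.28279343 -383.95798747]]
```

Emit:
carry_out(travel=[[0.001,0.002,0.08],[0.001,0.002,0.17],[0.001,0.002,0.25],[0.001,0.002,0.32],[0.001,0.002,0.38],[0.001,0.002,0.42],[0.001,0.002,0.445],[0.001,0.002,0.455],[0.001,0.002,0.455],[0.001,0.002,0.455],[0.001,0.002,0.455],[0.001,0.002,0.455],[0.001,0.002,0.455],[0.001,0.002,0.455],[0.001,0.002,0.455],[0.001,0.002,0.455],[0.001,0.002,0.455],[0.001,0.002,0.455],[0.001,0.002,0.455],[0.001,0.002,0.455]], rotation=[[0,0,0],[0,0,0],[0,0,0],[0,0,0],[0,0,0],[0,0,0],[0,0,0],[0,0,0],[0,0,0],[0,0,0],[0,0,0],[0,0,0],[0,0,0],[0,0,0],[0,0,0],[0,0,0],[0,0,0],[0,0,0],[0,0,0],[0,0,0]], fingers=[-1,-1,-1,-1,-1,-1,-1,-1,-1,1,1,1,1,1,1,1,1,1,1,1])

```text
time: 18.6
tool_pos: [584.6, -74.0, 17.1]
tool_rot: [3.141, -0.001, 0.108]
ft_force: [-1.1, 0.3, 5.9]
width: 37.2
grasp_force: 61.2
```

Emit:
carry_out(travel=[[0,0,-0.04],[0,0,-0.1],[0,0,-0.17],[0,0,-0.24],[0,0,-0.24],[-0.02,0.036,-0.24],[-0.045,0.081,-0.24],[-0.07,0.126,-0.24],[-0.095,0.171,-0.24],[-0.12,0.216,-0.24],[-0.145,0.261,-0.24],[-0.17,0.306,-0.24],[-0.195,0.351,-0.24],[-0.22,0.396,-0.24],[-0.245,0.441,-0.24],[-0.266,0.479,-0.24],[-0.266,0.479,-0.24],[-0.266,0.479,-0.24],[-0.266,0.479,-0.24]], rotation=[[0,0,0],[0,0,0],[0,0,0],[0,0,0],[0,0,0],[0,0,-0.06],[0,0,-0.12],[0,0,-0.19],[0,0,-0.26],[0,0,-0.33],[0,0,-0.4],[0,0,-0.47],[0,0,-0.54],[0,0,-0.61],[0,0,-0.67],[0,0,-0.703],[0,0,-0.703],[0,0,-0.703],[0,0,-0.703]], fingers=[1,1,1,1,1,1,1,1,1,1,1,1,1,1,1,1,1,1,1])

```text
time: 20.5
tool_pos: [477.8, -325.6, 135.7]
tool_rot: [-3.141, -0.001, 1.58]
ft_force: [-0.5, 0.0, -2.5]
width: 37.3
grasp_force: 60.4
```

```bash
python3 - <<'E'
from h import *
from bench import imaging
a=imaging.capture('scene')['pixels'];b=imaging.capture('wrist')['pixels']
cv2.imwrite('pics/p5.png',np.hstack([cv2.resize(a[120:320,60:330],(400,300)),cv2.resize(b,(400,300))]))
E
```

```text
(no output)
```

View pics/p5.png

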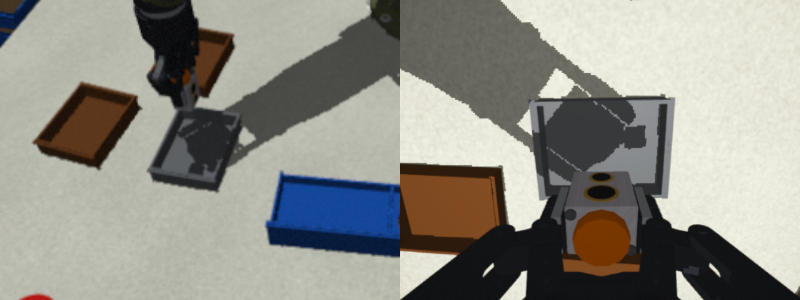

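The valve is upright in the fingers over the grey tray (right panel, cap at (600,238)). I'll lower it and release.

Emit:
carry_out(travel=[[0,0,0.06],[0,0,0.12],[0,0,0.17],[0,0,0.21],[0,0,0.23],[0,0,0.238],[0,0,0.238],[0,0,0.238],[0,0,0.238],[0,0,0.238],[0,0,0.238],[0,0,0.238],[0,0,0.238],[0,0,0.18],[0,0,0.1],[0,0,0.01],[0,0,-0.08],[0,0,-0.16],[0,0,-0.22],[0,0,-0.22]], rotation=[[0,0,0],[0,0,0],[0,0,0],[0,0,0],[0,0,0],[0,0,0],[0,0,0],[0,0,0],[0,0,0],[0,0,0],[0,0,0],[0,0,0],[0,0,0],[0,0,0],[0,0,0],[0,0,0],[0,0,0],[0,0,0],[0,0,0],[0,0,0]], fingers=[1,1,1,1,1,1,1,1,-0.5,-0.5,-0.5,-0.5,-0.5,-0.5,-0.5,-0.5,-0.5,-1,-1,-1])

```text
time: 22.6
tool_pos: [478.6, -327.1, 251.0]
tool_rot: [3.136, 0.005, 1.58]
ft_force: [-0.2, 0.7, 0.2]
width: 85.4
grasp_force: 0.0
```

```bash
python3 - <<'E'
from h import *
from bench import imaging,status
s=status.read_state();go(s['tool_pos'],Ro.from_euler('xyz',s['tool_rot']),[451,319.5,245],1.679);print(s['tool_pos'],s['joints'][0])
a=imaging.capture('scene');b=imaging.capture('top')
ce,n,_=blob(b,(350,180,404,250),(5,150,100),(22,255,255));print(ce,n,plane(b,ce,62))
c1=blob(a,(165,185,225,245),(5,150,100),(22,255,255))[0];print(c1,tri(b,ce,a,c1))
cv2.imwrite('pics/p6.png',np.hstack([cv2.resize(a['pixels'][120:320,60:330],(400,300)),cv2.resize(b['pixels'][140:290,220:420],(400,300))]))
E
```

```text
travel [1.2937, -0.043, 0.0058] rot [0.0027, 0.0023, -0.0471] rows>= 12.9
[ 478.64533356 -327.11618105  251.01247739] -0.6626830203675138Traceback (most recent call last):
  File "<stdin>", line 5, in <module>
  File "h.py", line 14, in blob
    n,l,st,ce=cv2.connectedComponentsWithStats(m); i=1+np.argmax(st[1:,4])
                                                       ~~~~~~~~~^^^^^^^^^^
    return _wrapfunc(a, 'argmax', axis=axis, out=out, **kwds)
    return bound(*args, **kwds)
ValueError: attempt to get argmax of an empty sequence
```

The arm hides the tray in the top view. I'll move off towards the mat, then check.

Emit:
carry_out(travel=[[0.09,-0.003,0],[0.18,-0.006,0],[0.27,-0.009,0],[0.36,-0.012,0],[0.45,-0.015,0],[0.54,-0.018,0],[0.63,-0.021,0],[0.72,-0.024,0],[0.81,-0.027,0],[0.9,-0.03,0],[0.9,-0.03,0],[0.9,-0.03,0],[0.9,-0.03,0]], rotation=[[0,0,-0.005],[0,0,-0.01],[0,0,-0.02],[0,0,-0.03],[0,0,-0.04],[0,0,-0.047],[0,0,-0.047],[0,0,-0.047],[0,0,-0.047],[0,0,-0.047],[0,0,-0.047],[0,0,-0.047],[0,0,-0.047]], fingers=[-1,-1,-1,-1,-1,-1,-1,-1,-1,-1,-1,-1,-1])

```text
time: 24.0
tool_pos: [458.3, 122.7, 245.5]
tool_rot: [-3.14, 0.0, 1.678]
ft_force: [-1.2, 0.0, 0.6]
width: 85.2
grasp_force: 0.0
```

```bash
python3 - <<'E'
from h import *
from bench import imaging,status
s=status.read_state();go(s['tool_pos'],Ro.from_euler('xyz',s['tool_rot']),[450.7,319.4,82.3],1.679);print(s['tool_pos'],s['tool_rot'])
a=imaging.capture('scene');b=imaging.capture('top')
cv2.imwrite('pics/p6.png',np.hstack([cv2.resize(a['pixels'][120:320,60:330],(400,300)),cv2.resize(b['pixels'][140:290,220:420],(400,300))]))
ce,n,_=blob(b,(350,180,404,250),(5,150,60),(22,255,255));print(ce,n,plane(b,ce,62))
c1=blob(a,(165,185,225,245),(5,150,60),(22,255,255))[0];print(c1,tri(b,ce,a,c1))
E
```

```text
travel [0.3929, 0.0276, 0.3263] rot [-0.0007, 0.0001, -0.0004] rows>= 5.1
[458.2582388  122.65355345 245.51637136] [-3.14021367e+00  2.61434599e-04  1.67809828e+00]
[378.64583333 213.39583333] 96 [[ 477.60910368 -326.93364935]]
[190.32989691 206.19587629] (array([ 478.03728446, -327.91209271,   59.50239073]), np.float64(0.850086193230705))
```

View pics/p6.png

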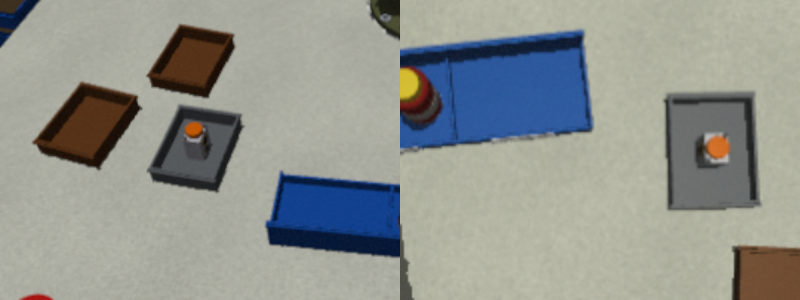

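The valve stands upright, centred in the grey tray (measured (478,-327), top 60 mm). Now the dye bottle goes back.

Emit:
carry_out(travel=[[0.08,0.006,0],[0.16,0.011,0],[0.24,0.017,0],[0.32,0.022,0],[0.393,0.028,0],[0.393,0.028,0],[0.393,0.028,0.07],[0.393,0.028,0.15],[0.393,0.028,0.22],[0.393,0.028,0.28],[0.393,0.028,0.31],[0.393,0.028,0.326],[0.393,0.028,0.326],[0.393,0.028,0.326]], rotation=[[0,0,0],[0,0,0],[0,0,0],[0,0,0],[0,0,0],[0,0,0],[0,0,0],[0,0,0],[0,0,0],[0,0,0],[0,0,0],[0,0,0],[0,0,0],[0,0,0]], fingers=[-1,-1,-1,-1,-1,-1,-1,-1,-1,-1,-1,-1,-1,-1])

```text
time: 25.5
tool_pos: [451.8, 320.1, 84.2]
tool_rot: [3.14, -0.001, 1.678]
ft_force: [0.3, 0.4, -0.6]
width: 85.3
grasp_force: 0.0
```

Emit:
carry_out(travel=[[0,0,0],[0,0,0],[0,0,0],[0,0,0],[0,0,0],[0,0,0],[0,0,0],[0,0,0],[0,0,0],[0,0,-0.03],[0,0,-0.08],[0,0,-0.14],[0,0,-0.21],[0,0,-0.28],[0,0,-0.33],[0,0,-0.33],[0,0,-0.33]], rotation=[[0,0,0],[0,0,0],[0,0,0],[0,0,0],[0,0,0],[0,0,0],[0,0,0],[0,0,0],[0,0,0],[0,0,0],[0,0,0],[0,0,0],[0,0,0],[0,0,0],[0,0,0],[0,0,0],[0,0,0]], fingers=[1,1,1,1,1,1,1,1,1,1,1,1,1,1,1,1,1])

```text
time: 27.2
tool_pos: [450.9, 320.2, 247.7]
tool_rot: [-3.141, 0.0, 1.679]
ft_force: [-0.4, -0.7, -2.7]
width: 50.1
grasp_force: 62.9
```

```bash
python3 - <<'E'
from h import *
from bench import status
s=status.read_state();print(s['time'],s['tool_pos'],s['tool_rot'],s['width']);go(s['tool_pos'],Ro.from_euler('xyz',s['tool_rot']),[558.9,-120.9,247],1.679)
E
```

```text
27.2 [450.91711685 320.23615502 247.73041321] [-3.14132665e+00  8.63515741e-05  1.67886491e+00] 50.103833052575105
travel [-0.9004, 0.1195, 0.0015] rot [-0.0001, 0.0, -0.0001] rows>= 9.1
```

Emit:
carry_out(travel=[[-0.04,0.005,0],[-0.1,0.013,0],[-0.17,0.023,0],[-0.24,0.032,0],[-0.31,0.041,0],[-0.38,0.051,0],[-0.45,0.06,0],[-0.52,0.069,0],[-0.59,0.079,0],[-0.66,0.088,0],[-0.73,0.097,0],[-0.8,0.107,0],[-0.86,0.115,0],[-0.89,0.119,0],[-0.899,0.12,0],[-0.899,0.12,0],[-0.899,0.12,0],[-0.899,0.12,0.06],[-0.899,0.12,0.13],[-0.899,0.12,0.2]], rotation=[[0,0,0],[0,0,0],[0,0,0],[0,0,0],[0,0,0],[0,0,0],[0,0,0],[0,0,0],[0,0,0],[0,0,0],[0,0,0],[0,0,0],[0,0,0],[0,0,0],[0,0,0],[0,0,0],[0,0,0],[0,0,0],[0,0,0],[0,0,0]], fingers=[1,1,1,1,1,1,1,1,1,1,1,1,1,1,1,1,1,1,1,1])

```text
time: 29.2
tool_pos: [559.1, -118.8, 147.5]
tool_rot: [3.141, 0.0, 1.68]
ft_force: [-0.1, 0.2, -2.6]
width: 50.4
grasp_force: 62.9
```

Emit:
carry_out(travel=[[0,0,0.05],[0,0,0.09],[0,0,0.115],[0,0,0.126],[0,0,0.126],[0,0,0.126],[0,0,0.126],[0,0,0.126],[0,0,0.126],[0,0,0.126],[0,0,0.126],[0,0,0.06],[0,0,-0.02],[0,0,-0.1],[0,0,-0.18],[0,0,-0.2],[0,0,-0.2],[0,0,-0.2]], rotation=[[0,0,0],[0,0,0],[0,0,0],[0,0,0],[0,0,0],[0,0,0],[0,0,0],[0,0,0],[0,0,0],[0,0,0],[0,0,0],[0,0,0],[0,0,0],[0,0,0],[0,0,0],[0,0,0],[0,0,0],[0,0,0]], fingers=[1,1,1,1,1,1,-1,-1,-1,-1,-1,-1,-1,-1,-1,-1,-1,-1])

```text
time: 31.0
tool_pos: [558.8, -120.0, 246.8]
tool_rot: [-3.14, -0.001, 1.679]
ft_force: [-0.3, 0.4, -0.3]
width: 85.4
grasp_force: 0.0
```

```bash
python3 - <<'E'
from h import *
from bench import status
s=status.read_state();print(s['time'],s['tool_pos'],s['tool_rot'],s['width']);go(s['tool_pos'],Ro.from_euler('xyz',s['tool_rot']),[554.1,326.1,82.3],1.679)
E
```

```text
31.0 [ 558.83649144 -120.013075    246.81024486] [-3.13981516e+00 -7.35625987e-04  1.67874466e+00] 85.38165339770634
travel [0.8878, 0.0873, 0.3295] rot [-0.0008, -0.0004, -0.0001] rows>= 9.5
```

Now to the oil bottle on the mat.

Emit:
carry_out(travel=[[0.09,0.009,0],[0.18,0.018,0],[0.27,0.026,0],[0.36,0.035,0],[0.45,0.044,0],[0.54,0.053,0],[0.63,0.062,0],[0.72,0.07,0],[0.81,0.079,0],[0.888,0.087,0],[0.888,0.087,0],[0.888,0.087,0],[0.888,0.087,0.08],[0.888,0.087,0.16],[0.888,0.087,0.23],[0.888,0.087,0.29],[0.888,0.087,0.32],[0.888,0.087,0.329],[0.888,0.087,0.329],[0.888,0.087,0.329]], rotation=[[0,0,0],[0,0,0],[0,0,0],[0,0,0],[0,0,0],[0,0,0],[0,0,0],[0,0,0],[0,0,0],[0,0,0],[0,0,0],[0,0,0],[0,0,0],[0,0,0],[0,0,0],[0,0,0],[0,0,0],[0,0,0],[0,0,0],[0,0,0]], fingers=[-1,-1,-1,-1,-1,-1,-1,-1,-1,-1,-1,-1,-1,-1,-1,-1,-1,-1,-1,-1])

```text
time: 33.0
tool_pos: [555.3, 326.1, 85.4]
tool_rot: [3.139, -0.001, 1.679]
ft_force: [0.2, -0.5, -0.2]
width: 85.4
grasp_force: 0.0
```

Emit:
carry_out(travel=[[0,0,0],[0,0,0],[0,0,0],[0,0,0],[0,0,0],[0,0,0],[0,0,0],[0,0,0],[0,0,0],[0,0,-0.03],[0,0,-0.08],[0,0,-0.14],[0,0,-0.21],[0,0,-0.28],[0,0,-0.33],[0,0,-0.33],[0,0,-0.33]], rotation=[[0,0,0],[0,0,0],[0,0,0],[0,0,0],[0,0,0],[0,0,0],[0,0,0],[0,0,0],[0,0,0],[0,0,0],[0,0,0],[0,0,0],[0,0,0],[0,0,0],[0,0,0],[0,0,0],[0,0,0]], fingers=[1,1,1,1,1,1,1,1,1,1,1,1,1,1,1,1,1])

```text
time: 34.7
tool_pos: [554.4, 325.8, 248.3]
tool_rot: [-3.141, 0.0, 1.679]
ft_force: [-0.5, 0.0, -3.9]
width: 52.3
grasp_force: 63.8
```

```bash
python3 - <<'E'
from h import *
from bench import status,imaging
s=status.read_state();print(s['time'],s['tool_pos'],s['tool_rot'],s['width']);go(s['tool_pos'],Ro.from_euler('xyz',s['tool_rot']),[548.4,-27.2,247],1.679)
t=imaging.capture('top');ce,n,_=blob(t,(286,163,308,182),(0,0,0),(180,255,60));print(ce,n,plane(t,ce,142))
E
```

```text
34.7 [554.35050089 325.84931039 248.31909318] [-3.14112592e+00  1.62967791e-04  1.67878691e+00] 52.29562784175496
travel [-0.7007, -0.0879, 0.0028] rot [-0.0002, 0.0001, -0.0001] rows>= 7.1
[296.34848485 173.31060606] 132 [[ 558.52073266 -122.32000285]]
```

The dye bottle is back within about 1 mm of its start in the top view. Now the oil bottle.

Emit:
carry_out(travel=[[-0.04,-0.005,0],[-0.1,-0.012,0],[-0.17,-0.021,0],[-0.24,-0.03,0],[-0.31,-0.039,0],[-0.38,-0.048,0],[-0.45,-0.056,0],[-0.52,-0.065,0],[-0.59,-0.074,0],[-0.65,-0.081,0],[-0.69,-0.087,0],[-0.701,-0.088,0],[-0.701,-0.088,0],[-0.701,-0.088,0],[-0.701,-0.088,0.06],[-0.701,-0.088,0.13],[-0.701,-0.088,0.2]], rotation=[[0,0,0],[0,0,0],[0,0,0],[0,0,0],[0,0,0],[0,0,0],[0,0,0],[0,0,0],[0,0,0],[0,0,0],[0,0,0],[0,0,0],[0,0,0],[0,0,0],[0,0,0],[0,0,0],[0,0,0]], fingers=[1,1,1,1,1,1,1,1,1,1,1,1,1,1,1,1,1])

```text
time: 36.45
tool_pos: [548.6, -26.0, 147.6]
tool_rot: [3.141, -0.0, 1.68]
ft_force: [0.8, -1.0, -3.2]
width: 52.3
grasp_force: 64.0
```

Emit:
carry_out(travel=[[0,0,0.05],[0,0,0.09],[0,0,0.115],[0,0,0.126],[0,0,0.126],[0,0,0.126],[0,0,0.126],[0,0,0.126],[0,0,0.126],[0,0,0.126],[0,0,0.126],[0,0,0.06],[0,0,-0.02],[0,0,-0.1],[0,0,-0.18],[0,-0.08,-0.2],[0,-0.16,-0.2],[0,-0.24,-0.2],[0,-0.3,-0.2],[0,-0.3,-0.2]], rotation=[[0,0,0],[0,0,0],[0,0,0],[0,0,0],[0,0,0],[0,0,0],[0,0,0],[0,0,0],[0,0,0],[0,0,0],[0,0,0],[0,0,0],[0,0,0],[0,0,0],[0,0,0],[0,0,0],[0,0,0],[0,0,0],[0,0,0],[0,0,0]], fingers=[1,1,1,1,1,1,-1,-1,-1,-1,-1,-1,-1,-1,-1,-1,-1,-1,-1,-1])

```text
time: 38.45
tool_pos: [397.3, -43.5, 249.3]
tool_rot: [3.141, 0.0, 1.678]
ft_force: [0.2, -0.1, 0.3]
width: 85.3
grasp_force: 0.0
```

```bash
python3 - <<'E'
from h import *
from bench import status,imaging
s=status.read_state();print(s['time'],s['tool_pos'],s['ft_force'])
sc=imaging.capture('scene');s0=pickle.load(open('scene0.pkl','rb'))
for n,roi,lo,hi in(('oil',(298,222,318,240),(100,120,60),(130,255,255)),('dye',(250,215,275,240),(0,0,0),(180,255,60)),('spray',(332,220,360,250),(22,120,80),(35,255,255)),('white',(355,262,376,280),(0,0,150),(180,60,255))):
    print(n,blob(s0,roi,lo,hi)[:2],blob(sc,roi,lo,hi)[:2])
cv2.imwrite('pics/p7.png',np.hstack([cv2.resize(x['pixels'][120:320,150:420],(400,300)) for x in(s0,sc)]))
E
```

```text
38.45 [397.3183145  -43.54437716 249.26008953] [ 0.19438456 -0.12118668  0.33760484]
oil (array([307.77124183, 229.80392157]), np.int32(153)) (array([308.16025641, 229.8525641 ]), np.int32(156))
dye (array([262.27607362, 227.49693252]), np.int32(163)) (array([262.2208589 , 227.65644172]), np.int32(163))
spray (array([345.51685393, 233.02996255]), np.int32(267)) (array([345.4795539 , 233.07806691]), np.int32(269))
white (array([363.85496183, 269.48091603]), np.int32(131)) (array([363.71014493, 269.60144928]), np.int32(138))
```

View pics/p7.png

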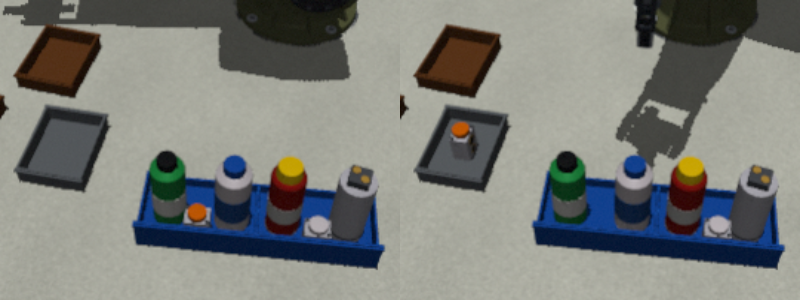

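All four containers stand upright, and the measured ones are within half a pixel of the start. The valve is in the grey tray at (460,140) and the arm is clear.

```bash
python3 -c "
from bench import sign_off
print(sign_off())"
```

```text
the job is handed in; nothing more can be done
None
```

The job is handed in: the orange-capped valve stands upright in the grey order tray, the oil and dye bottles are back on their spots (about 1 mm off in the images), nothing else moved visibly, and the judge returned no verdict.

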